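# Wind a cork-lined lid home with a crank lid press

## Robot

A 6-joint arm with a two-finger parallel gripper is mounted at the origin on the work surface. World frame = base frame: x ahead of the robot, y to its left, z up, the work surface at z = 0. Lengths are in m, angles in degrees, forces in N, time in s.
With the tool pointing down it reaches from about 0.4 to 0.825 m from the base axis. Payload 7 kg.
Tool frame: the origin (TCP) lies midway between the tips of the shut fingers; the grasp point (between the pads) lies 19 mm behind it; z points along the fingers, y is the direction in which the jaws open and shut (so a half turn about z gives the same grasp; the last joint's range is limited). The gripper opens to 88 mm and grips with 3 to 60 N. Pads are 19 mm wide; open, the fingers measure 130 mm over their backs; the gripper's body (78 mm by 193 mm) begins 47 mm behind the grasp point.
Start: joints at [81.71, 20.546, 0.682, 0, -70.136, -16.507], TCP at [0.283, 0.613, 0.227] pointing down, gripper open.
Joint ranges: [-176.03, 176.03], [-82.01, 121.73], [-58.28, 71.71], [-173.87, 95.51], [-174.79, -0.11], [-173.66, 173.66]. Speed limits (degrees/s): [136.94, 136.94, 172.46, 180, 180, 180].

## Interface

Orientations are given as a 3x3 rotation matrix whose columns are the frame's x, y, z axes.
In Python, from rig import robot gives the robot as it stands. Calls block until the motion is done:
- robot.goto(position, orientation): joint-space move of the TCP to a pose.
- robot.servo_line(position, ori=None, speed=0.15): straight line of the TCP; ori=None keeps the orientation; speed is the mean speed in m/s.
- robot.movej(angles): joint-space move.
- robot.move_gripper(opening): opening from 0.0 (shut) to 1.0 (fully open); the grip force is fixed at half the most; returns when the fingers have stopped.
- robot.dwell(seconds).
- robot.ik(position, orientation): joint angles nearest the present ones, or None.
- robot.grab_frame(name): name is "side" or "top"; returns (picture, depth): 420x560x3 uint8, red, green, blue; 420x560 float32, m along the optical axis (not along the pixel's ray), 0 where there is no reading.
- robot.camera_info(name): a dict with "vfov" (degrees; the focal length in pixels is half the picture's height over the tangent of half this angle, whatever the lens; pixels are square), "cx", "cy" (the principal point, pixels), "view" (4x4, takes a point from world to camera coordinates). Camera axes: x right, y down, z forward; pixel columns grow to the right and rows downward; lengths in m; the calibration is good to about 2 mm. A picture is of the moment at which its call begins. camera_info takes no time and is no camera call.
A pose or a line that the arm cannot do raises robot.Unreachable and nothing moves.
- robot.job_done(): hands the job in, once; it reports no verdict.
Readings, each from a call of its own:
- robot.read_t(): time.
- robot.read_qpos(): joint angles.
- robot.read_qvel(): joint speeds.
- robot.read_effort(): joint torques, N m.
- robot.read_position(): TCP position.
- robot.read_tcp_rot(): TCP orientation.
- robot.read_force(): force on the tool from outside, world axes, zero at the start.
- robot.read_ft_torque(): the same for the moment, N m.
- robot.read_grip_width(): opening from 0.0 (shut) to 1.0 (fully open).
Only numpy, scipy, OpenCV 4.12 (cv2) and the standard library are available. Lean on these libraries where they do the work, as an engineer would, in place of code of your own. Each camera call takes 0.05 s, during which the arm holds its last target.

## Task

Turn the crank of the lid press clockwise (seen from above) by its black knob, through the heavy point in every turn and never letting it lurch, until its foot has pushed the cork-lined lid fully home on the ceramic canister and bears firmly on it, without forcing it. Then turn the crank back about a quarter turn, so that the foot stands clear of the lid, and let go. Leave everything else where it is.

Things in the scene. Friction and masses are not known exactly. Their poses are not given: they have to be found in the camera images.
- press: The fixed lid press: wooden base board 170 x 230 x 20, two steel posts, green cross-bar 200 long with its top 202 above the table. Origin: centre of the board's underside, on the crank's vertical axis; x points to the rear of the press, y along the cross-bar, z up.
- crank_axis (a point): Point on the crank's vertical axis, 246 above the table, in the plane of the arm's upper face (the arm is a flat steel bar, 10 thick and 22 wide, at a height of 236 to 246; nothing of the press is higher, save the knob and a 1 mm brass cap).
- knob_mid (a point): Middle of the black plastic crank knob, an upright cylinder of diameter 26 and height 42 on the arm's upper face (height 247 to 289, its middle at 268), 58 from the crank axis. The knob turns freely on its pin, so it can be gripped from above and led round the circle without turning the gripper.
- crank (a joint): Crank angle (rad), 0 at the start with the arm pointing to the front of the press (its -x); grows clockwise seen from above, which lowers the foot 24 mm per turn (3.82 mm per rad). 10 to 12.5 rad are needed before the lid is home. Friction takes about 1.6 N at the knob. Three quarters of a turn per second is too fast. Off the heavy point the crank stays where it is left.
- foot: Round steel pressing foot, diameter 52, below the cross-bar. Origin: centre of its flat underside, 162 above the table at the start; moves straight down. With the lid home, the push at the knob rises steeply, about 2 N per mm, and does not fall again: 11 to 14 N along the direction of turning is firm, over 17 N is forcing it.
- canister: White ceramic canister with a blue band, diameter 94 and 78 high, standing on a fixed pedestal on the press, centred under the foot; the pedestal's height differs from time to time. Origin: centre of the canister's underside.
- lid: White ceramic lid of the canister, diameter 94 and 10 thick, with a cork plug below, held in the mouth by friction of about 20 N. Origin: centre of its top face. It stands 5 to 9 too high at the start; fully home its top is 88 above the canister's origin. It only slides up and down.
- jar: Bystander: flip-top glass condiment jar with a steel top, diameter 72, 98 high, loose; origin under its centre.
- grater: Bystander: box-shaped stainless steel grater 55 x 85, 201 high with its black handle, loose; origin under its centre.
- green_lid: Bystander: green silicone lid, diameter 120, lying flat, loose; origin under its centre.
- cup: Bystander: clear plastic measuring cup with a red handle on its +y side, diameter 80, 70 high, loose; origin under its centre.
- tin: Bystander: food tin, diameter 74, 100 high, on the rear riser shelf, loose; origin under its centre.
- spice: Bystander: spice jar, diameter 48, 90 high, on the rear riser shelf, loose; origin under its centre.
- bowl: Bystander: blue bowl, diameter 110, 50 high, on the rear riser shelf, loose; origin under its centre.
- pawl_tip (a point): Heavy point: brass spring pawl behind the hub. At 0.72 and 7.00 rad, within 0.42 rad to either side, a lobe on the hub lifts it; this takes a further 5 to 9 N at the knob and, once passed, drives the crank on just as hard, so a crank let go there runs away.
Things that resemble listed ones, but are neither listed nor needed, are in the scene too. Leave any orange, pink or turquoise look-alike of the canister alone.

How it is judged:
By the outcome, as a careful person would: the job done as asked, in the order asked, and still so for the second after the job is handed in, with the robot touching nothing.
It also fails if it takes over 69 s, if anything falls off the work surface, if the arm or the gripper's body presses on something with over 40 N, if the wrist force passes 120 N, or if a joint passes its speed limit or range.

## Working session

There is one attempt and no reset: what is moved stays moved. The work goes in short steps, each a Python script; the robot and the scene stay as the last script left them, time stands still between calls to the robot, and variables do not carry over. Pictures are saved under pics/ and viewed, and the job is handed in when it is done.

```bash
ls; mkdir -p pics; python3 - <<'E'
from rig import robot
import cv2,numpy as np
print(robot.read_t(),robot.read_position(),robot.read_force(),robot.read_grip_width())
for n in("side","top"):
    p,d=robot.grab_frame(n); cv2.imwrite(f"pics/{n}0.png",p[:,:,::-1]); np.save(f"{n}0_d.npy",d); np.save(f"{n}0_p.npy",p)
    print(n,robot.camera_info(n))
E
```

```text
pics
0.0 [0.282913   0.61230141 0.22561731] [-0.03255405  0.28177094  0.8492042 ] 0.9941269983428331
side {'vfov': 43.57268237816255, 'cx': 272.79383692627044, 'cy': 209.01175816063537, 'view': array([[ 0.91853311, -0.39518699, -0.0111431 , -0.494466  ],
       [-0.20387897, -0.44935067, -0.86978005,  0.27263423],
       [ 0.3387186 ,  0.80119362, -0.49331379,  1.25491187],
       [ 0.        ,  0.        ,  0.        ,  1.        ]])}
top {'vfov': 49.09878676192327, 'cx': 266.6632850376479, 'cy': 203.1571390838199, 'view': array([[ 2.53099678e-04, -9.99920685e-01, -1.25920519e-02,
         1.77732588e-02],
       [-9.97936015e-01,  5.56049151e-04, -6.42137068e-02,
         5.27605244e-01],
       [ 6.42156155e-02,  1.25823146e-02, -9.97856723e-01,
         1.55599448e+00],
       [ 0.00000000e+00,  0.00000000e+00,  0.00000000e+00,
         1.00000000e+00]])}
```

View pics/side0.png

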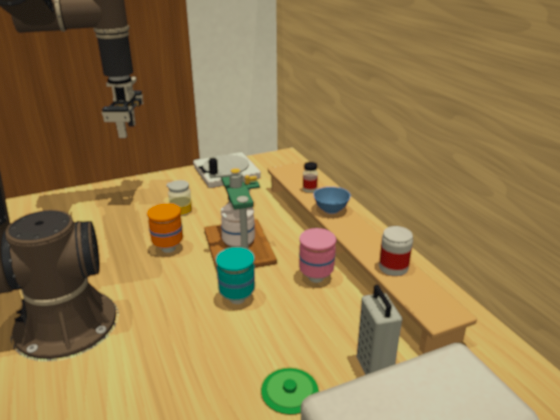

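View pics/top0.png

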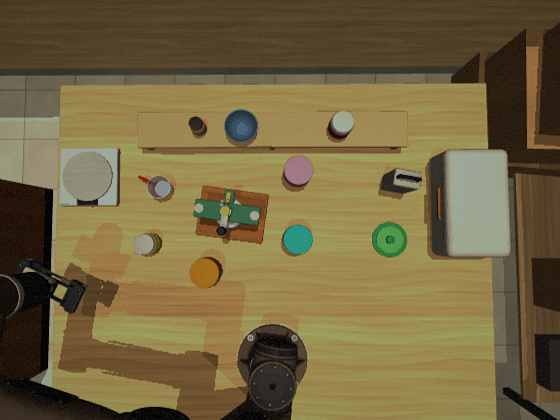

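```bash
cat > h.py <<'E'
import numpy as np,cv2
from rig import robot
def cam(n):
    c=robot.camera_info(n); f=210/np.tan(np.radians(c['vfov']/2)); return f,c['cx'],c['cy'],np.array(c['view'])
def ray(n,u,v):
    f,cx,cy,V=cam(n); R=V[:3,:3]; o=-R.T@V[:3,3]; return o,R.T@np.array([(u-cx)/f,(v-cy)/f,1.])
def onz(n,u,v,z):
    o,d=ray(n,u,v); return o+d*(z-o[2])/d[2]
def dep(n,u,v,D):
    o,d=ray(n,u,v); return o+d*D
def proj(n,p):
    f,cx,cy,V=cam(n); q=V[:3,:3]@p+V[:3,3]; return np.array([cx+f*q[0]/q[2],cy+f*q[1]/q[2]])
def allz(n,d):
    f,cx,cy,V=cam(n); v,u=np.mgrid[:d.shape[0],:d.shape[1]]
    P=np.stack([(u-cx)/f*d,(v-cy)/f*d,d],-1)-V[:3,3]
    return P@V[:3,:3]
E
python3 - <<'E'
from h import *
p=np.load("top0_p.npy");d=np.load("top0_d.npy")
W=allz("top",d)
a=p[170:260,180:280];cv2.imwrite("pics/topz.png",cv2.resize(a[:,:,::-1],None,fx=6,fy=6,interpolation=cv2.INTER_CUBIC))
p2=np.load("side0_p.npy")[150:290,180:300];cv2.imwrite("pics/sidez.png",cv2.resize(p2[:,:,::-1],None,fx=4,fy=4,interpolation=cv2.INTER_CUBIC))
h=W[...,2]
sub=h[170:260,180:280]; m=(sub>.27)&(sub<.31)
vv,uu=np.nonzero(m); print(len(vv),vv.mean()+170,uu.mean()+180,W[170:260,180:280][m].mean(0))
print((h[224:238,214:230]*1000).astype(int))
m=(sub>.227)&(sub<.26); q=W[170:260,180:280][m];print(len(q),q.mean(0))
for u,v in((300,300),(120,300),(440,120),(300,100)):print(W[v,u])
E
```

```text
68 230.73529411764707 220.47058823529412 [0.43221996 0.14479831 0.28709231]
[[  19   23   14   16   25  125  247  248  246  249  248  244  247  123
   127  129]
 [  15   19   11   18   21  243  245  243  247  247  243  245  246  124
   124  124]
 [  24   24   20   18   18  247  246  244  247  244  240  249  238  126
   118  122]
 [  21   20   12   13  284  287  287  284  279  282  245  252  242  128
   134  125]
 [  24   21   21  282  288  290  284 1586  293  285  277  242  237   17
    20   20]
 [  18   25   24  290  290  292  289  288  287  290  286  272  241   21
    12   16]
 [  10   12  279  284  290  289  289  290  293  291  292  274   16   21
    17   17]
 [  21   23  285  286  286  289  288  286  289  294  284  281   22   22
    24   18]
 [  13   17  284  291  287  293  285  290  290  284  287  267   15   17
    21   23]
 [  16   19   20  287  287  291  287  288  290  285  284  266   15   26
    20   14]
 [  15   21   22   18  284  286  285  286  285  284  266  241   16   22
    18   15]
 [  10   22   21   20   17  284  286  284  268  241  249  236   23   19
    24   20]
 [  22   24   19   20   24   19   19   19   20   18   16   18   16   20
    21   21]
 [   1   25   21   20   18   21   22   18   17   21   18   14   11   24
    16   27]]
213 [0.47897642 0.1388482  0.24354206]
[ 0.19745071 -0.09597894 -0.00229744]
[ 0.19633479  0.52073747 -0.00118162]
[ 8.18548035e-01 -5.85698732e-01  1.39353903e-04]
[ 0.89137178 -0.09895495 -0.00100948]
```

View pics/topz.png

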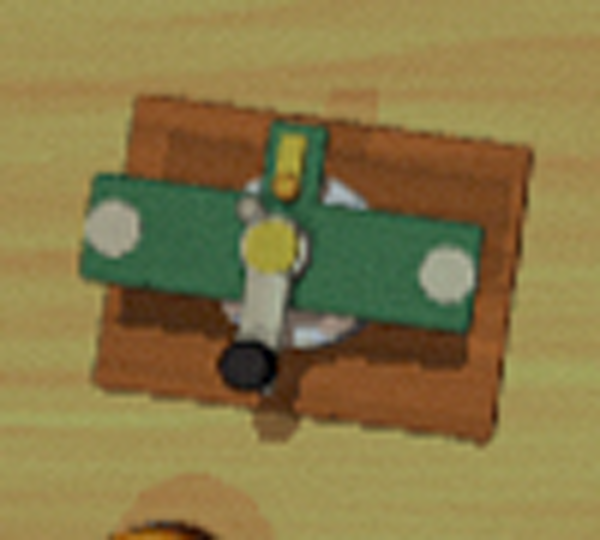

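View pics/sidez.png

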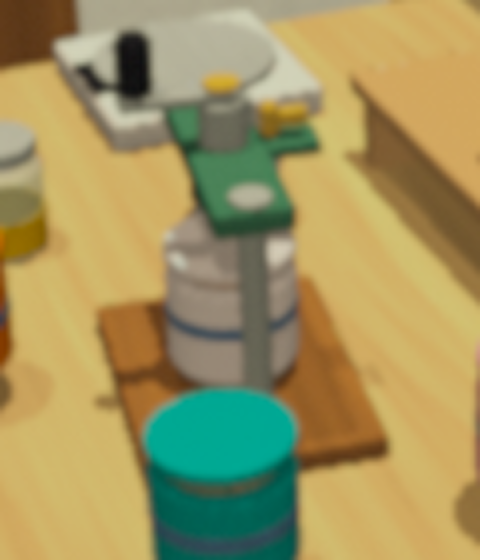

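```bash
python3 - <<'E'
from h import *
p=np.load("top0_p.npy");d=np.load("top0_d.npy"); W=allz("top",d)
hsv=cv2.cvtColor(p,cv2.COLOR_RGB2HSV)
def cc(m,z,lo=20):
    n,l,s,c=cv2.connectedComponentsWithStats(m.astype(np.uint8))
    for i in range(1,n):
        if s[i,4]>=lo: print(c[i],s[i],onz("top",c[i][0],c[i][1],z), np.median(W[...,2][l==i]))
box=np.zeros(p.shape[:2],bool); box[175:250,185:275]=1
print('yellow');cc(box&(hsv[...,0]>20)&(hsv[...,0]<32)&(hsv[...,1]>150)&(hsv[...,2]>130),.247)
print('knob');cc(box&(W[...,2]>.276)&(W[...,2]<.31),.289); cc(box&(hsv[...,2]<50),.289)
print('discs');cc(box&(hsv[...,1]<60)&(hsv[...,2]>130)&(W[...,2]>.19)&(W[...,2]<.225),.203)
print('brown');m=box&(abs(W[...,2]-.02)<.011); 
m2=box&((hsv[...,0]<15)&(hsv[...,1]>120)); ctr,_=cv2.findContours(m2.astype(np.uint8),0,2); c=max(ctr,key=cv2.contourArea); h=cv2.convexHull(c); r=cv2.boxPoints(cv2.minAreaRect(h)); 
P=np.array([onz("top",*x,.02) for x in r]); print(P,P.mean(0),[np.linalg.norm(P[i]-P[i-1]) for i in range(4)])
g=box&(hsv[...,0]>60)&(hsv[...,0]<90)&(hsv[...,1]>100)&(abs(W[...,2]-.202)<.015)
ctr,_=cv2.findContours(g.astype(np.uint8),0,2); 
print([onz("top",*c.mean((0,1)),.202) for c in ctr])
E
```

```text
yellow
[227.84 196.04] [226 193   5   9  25] [0.53374504 0.12842039 0.247     ] 0.2222209506280375
[224.83333333 210.875     ] [221 207   8   8  48] [0.49029214 0.13696465 0.247     ] 0.24848326815937094
knob
[220.33333333 230.77272727] [216 227  10   9  66] [0.43210287 0.14497446 0.289     ] 0.28739345509746184
[221.12903226 230.5       ] [217 227   9   8  62] [0.43287145 0.14273152 0.289     ] 0.2879057310121828
discs
[198.203125 207.609375] [194 203   9  10  64] [0.50228406 0.22211553 0.203     ] 0.20473195114835757
[254.04615385 215.21538462] [250 211   9   9  65] [0.47926657 0.05334825 0.203     ] 0.20497909080007481
brown
[[0.42252417 0.26031772 0.02      ]
 [0.58974193 0.23803762 0.02      ]
 [0.55714599 0.01186214 0.02      ]
 [0.39066401 0.0355683  0.02      ]] [0.49001903 0.13644644 0.02      ] [np.float64(0.22699641095436662), np.float64(0.16869552673669946), np.float64(0.22851223359773656), np.float64(0.1681613298181166)]
[array([0.49770851, 0.19773789, 0.202     ]), array([0.49451231, 0.09052654, 0.202     ])]
```

```bash
cat >> h.py <<'E'
AX=np.array([.4905,.1373]); R0=.058; PHI0=np.arctan2(.136,-.991); ZT=.253
def knob(th): return np.array([AX[0]+R0*np.cos(PHI0-th),AX[1]+R0*np.sin(PHI0-th)])
def tang(th): return np.array([np.sin(PHI0-th),-np.cos(PHI0-th)])   # clockwise direction
def rot(a): # y axis (jaws) at world yaw a, z down
    y=np.array([np.cos(a),np.sin(a),0]);z=np.array([0,0,-1.]);return np.stack([np.cross(y,z),y,z],1)
E
python3 - <<'E'
from h import *
print(np.round(robot.read_tcp_rot(),3)); print(knob(0),tang(0),tang(.7))
for a in range(-180,180,30):
    out=[]
    for th in np.arange(0,6.28,.8):
        q=robot.ik([*knob(th),ZT],rot(np.radians(a))); out.append(None if q is None else np.round(q).astype(int))
    print(a,'None' if any(o is None for o in out) else (np.min(out,0),np.max(out,0)))
E
```

```text
[[ 0.908 -0.42  -0.001]
 [-0.42  -0.908 -0.001]
 [ 0.     0.001 -1.   ]]
[0.43303858 0.14518573] [0.13596078 0.99071422] [0.74222416 0.67015169]
-180 (array([ 31,  -2, -23,   0, -70, -45]), array([ 45,   9, -11,   0, -69, -31]))
-150 (array([ 31,  -2, -23,   0, -70, -15]), array([ 45,   9, -11,   0, -69,  -1]))
-120 (array([ 31,  -2, -23,   0, -70,  15]), array([ 45,   9, -11,   0, -69,  29]))
-90 (array([ 31,  -2, -23,   0, -70,  45]), array([ 45,   9, -11,   0, -69,  59]))
-60 (array([ 31,  -2, -23,   0, -70,  75]), array([ 45,   9, -11,   0, -69,  89]))
-30 (array([ 31,  -2, -23,   0, -70, 105]), array([ 45,   9, -11,   0, -69, 119]))
0 (array([ 31,  -2, -23,   0, -70, 135]), array([ 45,   9, -11,   0, -69, 149]))
30 None
60 (array([  31,   -2,  -23,    0,  -70, -165]), array([  45,    9,  -11,    0,  -69, -151]))
90 (array([  31,   -2,  -23,    0,  -70, -135]), array([  45,    9,  -11,    0,  -69, -121]))
120 (array([  31,   -2,  -23,    0,  -70, -105]), array([ 45,   9, -11,   0, -69, -91]))
150 (array([ 31,  -2, -23,   0, -70, -75]), array([ 45,   9, -11,   0, -69, -61]))
```

```bash
cat >> h.py <<'E'
ORI=rot(np.radians(-135))
E
python3 - <<'E'
from h import *
p=robot.read_position(); robot.servo_line([p[0],p[1],.36],speed=.25)
robot.goto([*knob(0),.34],ORI)
print(robot.read_t(),robot.read_position(),robot.read_force())
for n in("side","top"):
    p,d=robot.grab_frame(n); x=p[100:300,130:370] if n=='side' else p[150:270,150:310]
    cv2.imwrite(f"pics/{n}1.png",cv2.resize(x[:,:,::-1],None,fx=3,fy=3,interpolation=cv2.INTER_CUBIC))
E
```

```text
2.5667 [0.43324886 0.14597228 0.33989051] [-0.47299041  1.35713726  0.36630475]
```

View pics/side1.png

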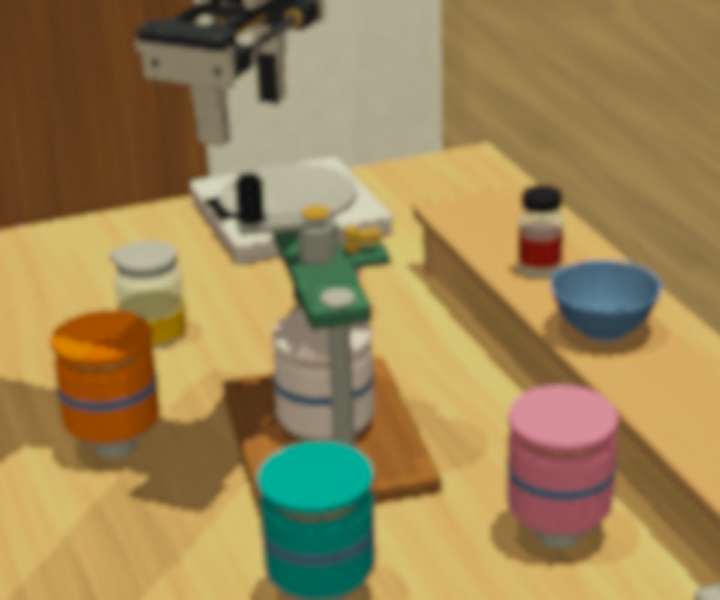

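View pics/top1.png

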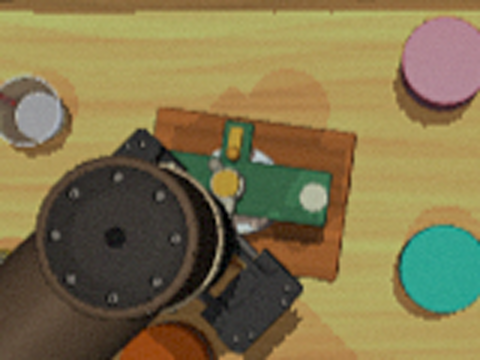

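The images show the white canister under the foot (side crop 322,375). The orange (105,375), turquoise (315,525) and pink (563,465) ones are look-alikes, so I'll leave them alone. The fingers straddle the black knob (250,198), so I'll descend and grip.

```bash
python3 - <<'E'
from h import *
robot.servo_line([*knob(0),ZT],speed=.1)
F=[]
for i in range(5): F.append(robot.read_force()); robot.dwell(.02)
b=np.mean(F,0); np.save("bias.npy",b); print('bias',b,np.std(F,0),robot.read_position())
print(robot.move_gripper(0.0),robot.read_grip_width()*88)
print(robot.read_t(),robot.read_position())
for i in range(3): print(robot.read_force()-b); robot.dwell(.03)
p,d=robot.grab_frame("side");cv2.imwrite("pics/side2.png",cv2.resize(p[100:300,130:370,::-1],None,fx=3,fy=3,interpolation=cv2.INTER_CUBIC))
E
```

```text
bias [-0.04207167  0.01013988  0.05986079] [0.5744506  0.34445458 0.510468  ] [0.43340086 0.14541896 0.25369069]
False 25.58322620310859
4.7667 [0.43295151 0.14511994 0.25300632]
[-0.26851285 -0.68644145  0.04882634]
[-0.2210492  -0.46897163 -0.18688547]
[-0.17188393 -0.47701249  0.48035284]
```

View pics/side2.png

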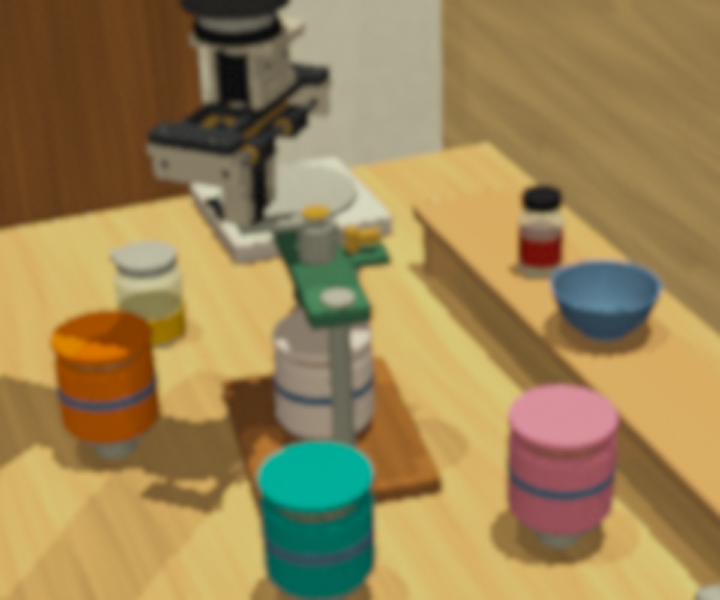

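```bash
cat >> h.py <<'E'
import os
def rd(th,b,n=1):
    F=[]
    for i in range(n):
        if i: robot.dwell(.02)
        F.append(robot.read_force())
    f=np.mean(F,0)-b; t=tang(th); r=np.array([-t[1],t[0]])
    p=np.array(robot.read_position())[:2]-AX
    return -f[:2]@t, f[:2]@np.array([np.cos(PHI0-th),np.sin(PHI0-th)]), f[2], (PHI0-np.arctan2(p[1],p[0])), np.hypot(*p)*1e3
def step(th,v): robot.servo_line([*knob(th),ZT],speed=v)
E
python3 - <<'E'
from h import *
b=np.load("bias.npy")
for th in np.arange(.15,1.51,.15):
    step(th,.06); print(round(th,2),round(robot.read_t(),2),np.round(rd(th,b,2),2))
E
```

```text
0.15 5.21 [-1.96  0.46 -0.95  0.16 58.  ]
0.3 5.52 [-1.380e+00  1.000e-02 -6.500e-01  3.100e-01  5.793e+01]
0.45 5.83 [ 6.55  0.7   4.1   0.42 58.02]
0.6 6.13 [ 7.87  1.11  5.18  0.57 57.96]
0.75 6.44 [-2.34 -1.92 -2.32  0.76 57.85]
0.9 6.75 [-4.97 -4.82 -4.68  0.92 57.74]
1.05 7.06 [-3.72 -5.39 -3.6   1.07 57.71]
1.2 7.37 [-2.31 -5.02 -0.32  1.21 57.69]
1.35 7.67 [-2.07 -6.13 -0.87  1.36 57.66]
1.5 7.98 [-2.23 -6.11  0.38  1.51 57.65]
```

```bash
python3 - <<'E'
from h import *
b=np.load("bias.npy")
for th in np.arange(1.7,6.31,.2):
    step(th,.08); print(round(th,2),round(robot.read_t(),2),np.round(rd(th,b,2),2))
    f=rd(th,b)
    if abs(f[1])>15 or f[0]>9: print("stop",f);break
E
```

```text
1.7 8.29 [-1.26 -5.05  0.37  1.71 57.63]
1.9 8.6 [-1.79 -5.59  1.77  1.91 57.63]
2.1 8.91 [-1.71 -4.94  1.61  2.11 57.66]
2.3 9.22 [-1.67 -5.11  2.21  2.31 57.71]
2.5 9.53 [-2.15 -4.53  2.32  2.51 57.76]
2.7 9.83 [-2.42 -4.6   2.47  2.7  57.83]
2.9 10.14 [-2.06 -4.32  2.75  2.9  57.93]
3.1 10.45 [-1.97 -3.17  1.65  3.1  58.01]
3.3 10.76 [-1.6  -1.82  0.47  3.3  58.08]
3.5 11.07 [-1.79 -1.01  0.42  3.5  58.16]
3.7 11.38 [-2.06  1.17 -0.52  3.71 58.22]
3.9 11.68 [-1.46  2.51 -0.07  3.91 58.25]
4.1 11.99 [-1.53  3.68 -0.09  4.11 58.29]
4.3 12.3 [-0.95  4.44  0.08  4.31 58.32]
4.5 12.61 [-1.48  4.83  1.59  4.51 58.4 ]
4.7 12.92 [-1.7   5.1   1.44  4.71 58.41]
4.9 13.22 [-1.56  6.14  2.58  4.91 58.42]
5.1 13.53 [-2.26  6.66  3.52  5.11 58.43]
5.3 13.84 [-0.9   6.6   4.42  5.31 58.39]
5.5 14.15 [-1.54  6.16  4.39  5.51 58.33]
5.7 14.46 [-2.27  6.34  4.05  5.71 58.25]
5.9 14.77 [-2.04  5.41  4.17  5.92 58.12]
6.1 15.07 [-1.5   5.71  3.24  6.12 58.06]
6.3 15.38 [-2.400e+00  4.090e+00  1.360e+00  4.000e-02  5.796e+01]
```

```bash
sed -i 's/AX=np.array(\[.4905,.1373\])/AX=np.array([.49038,.1368])/' h.py; python3 - <<'E'
from h import *
b=np.load("bias.npy")
for th in np.r_[np.arange(6.45,7.61,.15),np.arange(7.8,9.61,.2)]:
    step(th,.06 if th<7.6 else .08); print(round(th,2),round(robot.read_t(),2),np.round(rd(th,b,2),2))
    f=rd(th,b)
    if abs(f[1])>15 or f[0]>13: print("stop",f);break
E
```

```text
6.45 15.68 [-1.85  3.25  0.78  0.18 57.91]
6.6 15.99 [-0.28  2.73  0.66  0.33 57.97]
6.75 16.3 [ 6.87  3.47  5.25  0.44 58.06]
6.9 16.61 [ 6.33  3.67  6.26  0.59 58.1 ]
7.05 16.92 [-2.59  0.85 -2.    0.78 58.01]
7.2 17.23 [-3.63  0.94 -1.75  0.93 57.98]
7.35 17.53 [-4.18  0.16 -2.    1.08 57.97]
7.5 17.84 [-2.02  0.46 -0.65  1.23 57.94]
7.8 18.23 [-1.52  0.59 -0.6   1.52 57.91]
8.0 18.53 [-1.46  0.91 -0.73  1.72 57.91]
8.2 18.84 [-1.28  0.29 -0.41  1.92 57.9 ]
8.4 19.15 [-1.94  1.06 -1.14  2.12 57.94]
8.6 19.46 [-2.19  0.91 -1.13  2.32 57.91]
8.8 19.77 [-1.8   1.04 -0.62  2.52 57.95]
9.0 20.07 [-1.73  0.65 -0.13  2.73 57.9 ]
9.2 20.38 [-1.26  0.81 -0.15  2.93 57.92]
9.4 20.69 [-1.56  0.31 -0.2   3.13 57.94]
9.6 21.0 [-1.19  0.52  0.31  3.32 57.96]
```

```bash
python3 - <<'E'
from h import *
b=np.load("bias.npy"); th=9.6
while th<12.6:
    th+=.1 if th<9.95 else .04
    step(th,.05); f=rd(th,b,2); print(round(th,2),round(robot.read_t(),2),np.round(f,2))
    if f[0]>1.5: print("stop",f);break
E
```

```text
9.7 21.3 [ 1.06  0.24  0.51  3.42 57.97]
9.8 21.58 [ 1.    0.18 -0.34  3.52 58.  ]
9.9 21.87 [1.220e+00 6.000e-02 3.000e-02 3.620e+00 5.799e+01]
10.0 22.15 [ 0.34  0.08  0.67  3.72 58.02]
10.04 22.42 [ 1.58 -0.44 -0.43  3.76 58.02]
stop (np.float64(1.5754075722687961), np.float64(-0.4421113503750679), np.float64(-0.4291717663903017), np.float64(3.75705196411852), np.float64(58.02107082867034))
```

```bash
python3 - <<'E'
from h import *
b=np.load("bias.npy"); th=10.04
while th<12.6:
    th+=.04
    step(th,.04); f=rd(th,b,2); print(round(th,2),round(robot.read_t(),2),np.round(f,2))
    if f[0]>4.5: print("stop",f);break
print(np.round(rd(th,b,8),2))
E
```

```text
10.08 22.68 [ 1.69  0.24 -0.36  3.8  58.03]
10.12 22.95 [ 2.11  0.39 -0.54  3.84 58.02]
10.16 23.22 [ 1.11 -0.34  0.28  3.88 58.02]
10.2 23.48 [ 2.07 -0.16  1.13  3.92 58.04]
10.24 23.75 [ 1.65  0.12  0.14  3.96 58.03]
10.28 24.02 [ 1.72 -0.25  0.26  4.   58.03]
10.32 24.28 [ 1.24 -0.28  0.25  4.04 58.03]
10.36 24.55 [ 0.9   0.46  0.13  4.08 58.04]
10.4 24.82 [ 1.36  0.51  0.57  4.12 58.05]
10.44 25.08 [ 1.11  0.06  0.51  4.16 58.03]
10.48 25.35 [ 1.27  0.76  0.56  4.2  58.01]
10.52 25.62 [ 1.24  0.73  0.62  4.24 58.03]
10.56 25.88 [ 1.09  0.52  0.58  4.28 58.03]
10.6 26.15 [1.380e+00 6.900e-01 1.000e-02 4.320e+00 5.805e+01]
10.64 26.42 [ 1.5   0.54  0.72  4.36 58.05]
10.68 26.68 [ 1.01  0.7   0.95  4.4  58.06]
10.72 26.95 [ 1.8   1.1   0.85  4.44 58.06]
10.76 27.22 [ 2.    0.37  0.86  4.48 58.04]
10.8 27.48 [ 0.88  0.23  0.83  4.52 58.06]
10.84 27.75 [ 0.99  1.24  1.13  4.56 58.02]
10.88 28.02 [ 1.64  0.49  0.31  4.6  58.05]
10.92 28.28 [ 1.04  0.63  1.16  4.64 58.05]
10.96 28.55 [ 1.56  0.44  0.83  4.68 58.07]
11.0 28.82 [ 1.05  1.39  1.16  4.72 58.04]
11.04 29.08 [ 1.81  0.79  1.09  4.76 58.06]
11.08 29.35 [ 1.83  1.4   1.14  4.8  58.05]
11.12 29.62 [ 1.26  1.07  0.54  4.84 58.06]
11.16 29.88 [ 1.38  1.75  0.57  4.88 58.05]
11.2 30.15 [ 1.24  0.7   0.83  4.92 58.03]
11.24 30.42 [ 0.63  1.15  0.94  4.96 58.03]
11.28 30.68 [ 3.    1.61  0.92  5.   58.05]
11.32 30.95 [ 4.18  1.43 -0.7   5.03 57.98]
11.36 31.22 [ 6.33  1.48 -0.57  5.07 58.01]
stop (np.float64(6.32565289161622), np.float64(1.4825181952366773), np.float64(-0.5749231591784951), np.float64(5.071320082280614), np.float64(58.00564485200257))
[ 5.33  1.55 -0.72  5.07 58.03]
```

```bash
python3 - <<'E'
from h import *
p,d=robot.grab_frame("side");cv2.imwrite("pics/side3.png",cv2.resize(p[160:260,190:290,::-1],None,fx=6,fy=6,interpolation=cv2.INTER_CUBIC))
b=np.load("bias.npy"); th=11.36
for i in range(3):
    th+=.02
    step(th,.03); f=rd(th,b,8); print(round(th,2),round(robot.read_t(),2),np.round(f,2))
    if f[0]>9: break
E
```

```text
11.38 31.75 [ 7.32  1.29 -1.35  5.09 57.99]
11.4 32.12 [ 8.16  1.25 -1.81  5.1  57.97]
11.42 32.48 [ 9.38  1.14 -2.34  5.12 57.97]
```

View pics/side3.png

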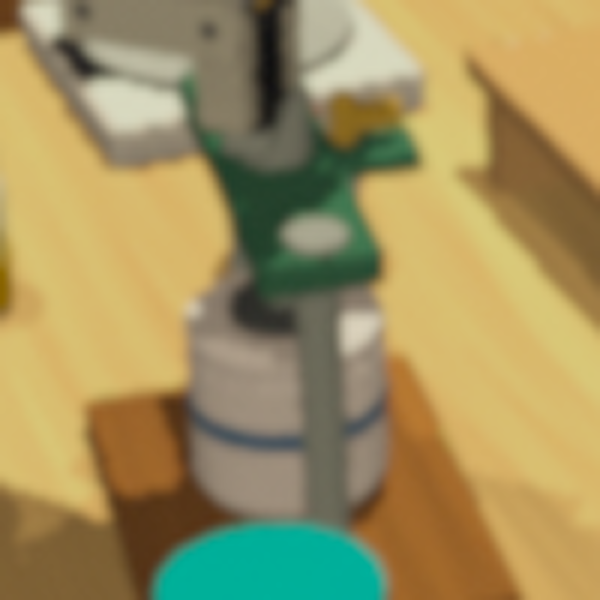

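```bash
python3 - <<'E'
from h import *
b=np.load("bias.npy"); th=11.42
for i in range(8):
    th+=.015
    step(th,.03); f=rd(th,b,10); print(round(th,3),round(robot.read_t(),2),np.round(f,2))
    if f[0]>12.0: break
E
```

```text
11.435 32.88 [10.31  1.39 -2.93  5.13 57.97]
11.45 33.28 [10.96  1.   -3.34  5.15 57.98]
11.465 33.68 [11.83  0.91 -3.38  5.16 57.99]
11.48 34.08 [12.54  0.7  -3.7   5.17 57.99]
```

```bash
python3 - <<'E'
from h import *
b=np.load("bias.npy")
robot.dwell(.2); print(np.round(rd(11.48,b,10),2))
p,d=robot.grab_frame("side");np.save("s4.npy",p);np.save("s4d.npy",d)
for th in np.arange(11.48-.105,9.89,-.105):
    step(th,.05); print(round(th,3),round(robot.read_t(),2),np.round(rd(th,b,2),2))
p,d=robot.grab_frame("side")
x=np.hstack([np.load("s4.npy")[165:255,195:275],p[165:255,195:275]])
cv2.imwrite("pics/side5.png",cv2.resize(x[:,:,::-1],None,fx=5,fy=5,interpolation=cv2.INTER_CUBIC))
E
```

```text
[12.41  1.1  -3.99  5.17 57.97]
11.375 34.76 [ 8.52  1.71 -1.36  5.08 58.  ]
11.27 35.05 [ 3.29  1.83  0.57  4.98 58.03]
11.165 35.34 [ 1.07  1.68  1.85  4.88 58.02]
11.06 35.63 [ 0.85  2.15  1.74  4.77 58.02]
10.955 35.92 [ 1.46  1.97  1.28  4.66 58.01]
10.85 36.22 [ 1.25  2.39  0.65  4.56 57.98]
10.745 36.51 [ 1.54  1.44  0.19  4.45 57.99]
10.64 36.8 [ 1.29  2.4   0.39  4.35 57.96]
10.535 37.09 [ 1.29  2.35  0.17  4.24 57.95]
10.43 37.38 [ 0.86  2.55 -0.1   4.14 57.96]
10.325 37.67 [ 1.13  1.51 -0.49  4.03 57.97]
10.22 37.97 [ 0.65  1.65  1.11  3.93 57.98]
10.115 38.26 [ 1.04  0.82  0.85  3.82 57.98]
10.01 38.55 [ 0.29  0.53  1.06  3.72 57.98]
9.905 38.84 [-4.000e-02  1.360e+00  1.010e+00  3.610e+00  5.797e+01]
```

View pics/side5.png

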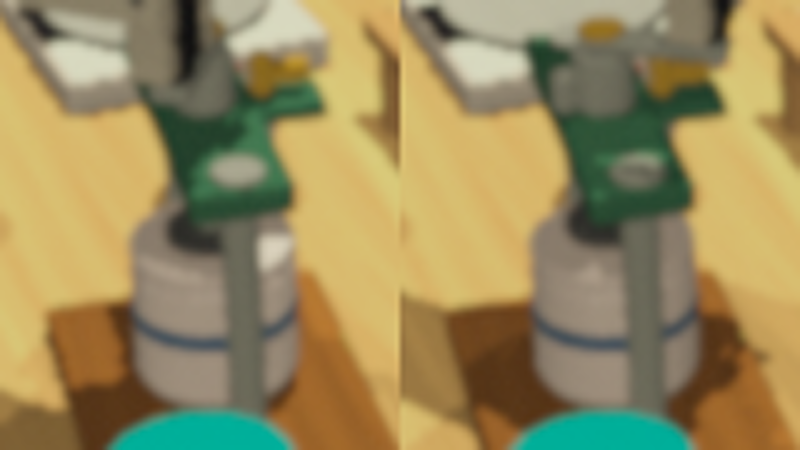

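```bash
python3 - <<'E'
from h import *
b=np.load("bias.npy")
robot.move_gripper(1.0); print(robot.read_grip_width(),robot.read_t())
F=[]
for i in range(12): F.append(robot.read_force()-b); robot.dwell(.02)
print('bias drift',np.mean(F,0))
p=robot.read_position(); robot.servo_line([p[0],p[1],.36],speed=.12)
robot.goto([.33,.55,.36],ORI)
for n in("side","top"):
    p,d=robot.grab_frame(n); np.save(n+"6.npy",p);np.save(n+"6d.npy",d)
    x=p[155:265,185:305] if n=='side' else p[170:260,180:280]
    cv2.imwrite(f"pics/{n}6.png",cv2.resize(x[:,:,::-1],None,fx=5,fy=5,interpolation=cv2.INTER_CUBIC))
    cv2.imwrite(f"pics/{n}6f.png",p[:,:,::-1])
print(robot.read_t())
hsv=cv2.cvtColor(p,cv2.COLOR_RGB2HSV);W=allz("top",d);m=np.zeros(p.shape[:2],bool);m[175:250,185:275]=1;m&=(W[...,2]>.276)&(W[...,2]<.31)
v,u=np.nonzero(m);k=onz("top",u.mean(),v.mean(),.289)[:2];print(len(u),k,np.hypot(*(k-AX)),(PHI0-np.arctan2(*(k-AX)[::-1]))%6.283+6.283)
E
```

```text
0.9987111105830239 40.0417
bias drift [-0.07295886 -0.1508689  -0.06387503]
43.175
66 [0.53660244 0.10387053] 0.056752653134997735 9.907217794886371
```

View pics/side6.png

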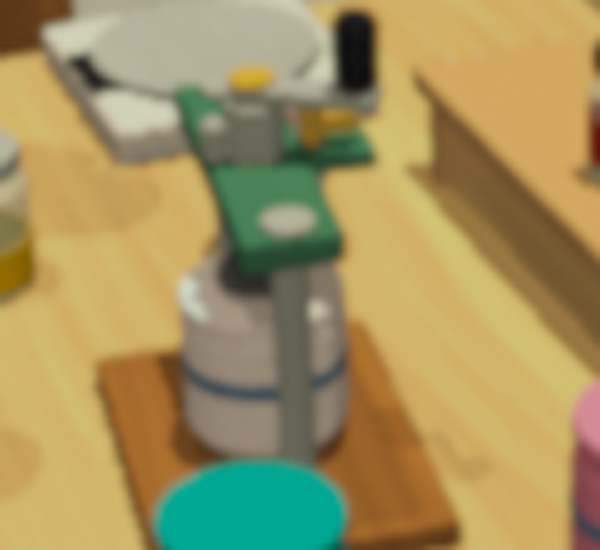

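View pics/top6f.png

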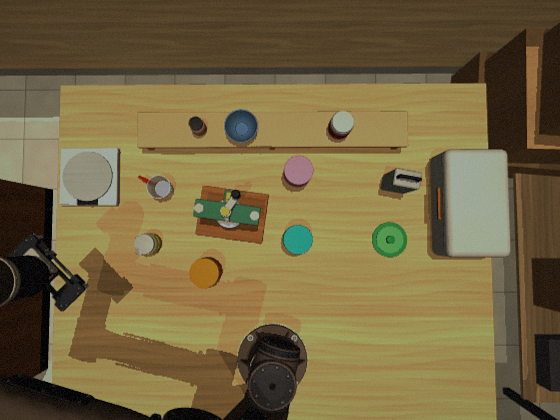

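The crank is free at 9.91 rad, the force zero has not drifted, and the bystanders sit at the same pixels as before. I'm handing the job in.

```bash
python3 -c "
from rig import robot
print(robot.job_done(),robot.read_t())"
```

```text
the job is handed in; nothing more can be done
the job is handed in; nothing more can be done
```

The lid is pressed home, the crank is turned back about a quarter turn and let go, and the job is handed in at about 43 s of the 69 s allowed.

- **Turning:** I gripped the knob from above and led it clockwise in short steps, holding it through both heavy points. The push there peaked at about 8 N. I moved the assumed crank axis about 0.5 mm after the first turn, because the sideways force on the knob showed it was slightly off.
- **Pressing:** The push began to rise steadily at about 11.28 rad and never fell. I stopped at 11.48 rad with an averaged 12.4–12.5 N, within the 11–14 N firm range.
- **Backing off:** I turned the crank back 1.57 rad, opened the gripper and moved the arm away.

**Last checks:** The top camera put the free crank at 9.91 rad, matching the 9.905 rad commanded, so it stayed where it was left. The force zero had drifted less than 0.2 N. By eye, the other objects are at the same pixels as at the start.

**Less certain:**
- That the lid is home rests on the rise in push; the seam is too small to measure in the pictures.
- The foot's clearance of about 5 mm is worked out from the crank angle, not seen directly.
- The push rose by about 1 N per mm of commanded travel, not the stated 2. I put that down to give in the arm and grip, but did not test it.

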